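# Reset the length stop of the rail cutter

### The arm

A 6-joint arm with a two-finger parallel gripper is mounted at the origin on the work surface. World frame = base frame: x ahead of the robot, y to its left, z up, the work surface at z = 0. Lengths are in m, angles in rad, forces in N, time in s.
With the tool pointing down it reaches from about 0.275 to 0.875 m from the base axis. Payload 12.5 kg.
Tool frame: the origin (TCP) lies on the centre line of the jaws, within the pads' length; the fingertips stand 8 mm ahead of it and the grasp point (between the pads) lies 11 mm behind it; z points along the fingers, y is the line along which they close (so a half turn about z gives the same grasp; the last joint's range is limited). The gripper opens to 85 mm and grips with 20 to 120 N. Pads are 22 mm wide; open, the fingers measure 114 mm over their backs; the gripper's body (76 mm by 85 mm) begins 54 mm behind the grasp point. The pads swing forward as they close: fully open they stand 13 mm farther back than shut.
Start: joints at [-1.296, 0.351, 1.652, -0, 1.139, -0.085], TCP at [0.194, -0.515, 0.239] pointing down, gripper open.
Joint ranges: [-2.75, 2.75], [-0.79, 2.1], [0.01, 2.65], [-1.57, 4.71], [0.07, 3.14], [-2.87, 2.87]. Speed limits (rad/s): [2.22, 2.22, 2.79, 3.14, 3.14, 3.14].

### API

Orientations are given as a unit quaternion [x, y, z, w].
In Python, from bench import env, get_image gives the robot as it stands.
- The arm moves only by the tool servo_tool, never from a script. Its argument "motion" is a list that holds one entry, the list of rows, each a list of 6 numbers: the shift along the tool's x, y, z scaled (see below), then the turn, a rotation vector about the tool's x, y, z scaled (see below). A call has 1 to 12 rows; each row shifts and turns the commanded pose from where the row before left it, along the tool's axes as they then stand; what a row does not reach is not made up. The controller multiplies each number of a shift by 20 cm and each number of a turn by pi/4 rad. A row lasts 1/10 s, in which the tool goes at most 50 mm and 8.59 degrees, less where a joint would pass 70% of its speed; a pose out of reach is approached as far as the arm can. A call with a number of a shift or a turn outside -1 to 1 is refused whole. A call with a gripper value outside its range is refused whole. "hand" is the gripper's target within -1 to 1 (shut at 1, half-way at 0, fully open at -1), set as the call begins (left out, the last holds). The fingers move at their own pace and stop on an object; "newtons" is the grip in N (left out, the last holds). Time passes only in rows, so rows that do not move let the fingers close. It gives the time, the measured TCP pose, the force, the opening and the grip force at its end, in the units of the state.
- env.get_state(): the state, without advancing time (a new reading comes with each control period).
- get_image(name): name is "scene" or "top" or "wrist"; returns a dict with "image" (420x560x3 uint8, red, green, blue), "depth" (420x560 float32, m along the optical axis (not along the pixel's ray), 0 where there is no reading), "fx", "fy", "cx", "cy" (pixels), "world_from_camera" (4x4, takes a point from camera to world coordinates). Camera axes: x right, y down, z forward; pixel columns grow to the right and rows downward; lengths in m; the calibration is good to about 2 mm. The wrist camera is an equidistant fisheye: a pixel r from the principal point sees the ray r / f radians off the axis. A picture is of the moment at which its call begins.
- env.close_job(): hands the job in; it is judged then, once.
The state is a dict: "time_s": time; "joint_pos": joint angles; "joint_vel": joint speeds; "joint_torque": joint torques, N m; "position": TCP position; "ee_rot": TCP orientation; "ft_force": force on the tool from outside, world axes, zero at the start; "wrist_torque": the same for the moment, N m; "opening": finger opening in m; "finger_force": force on a finger pad.
Only numpy, scipy, OpenCV 4.12 (cv2) and the standard library are available. Lean on these libraries where they do the work, as an engineer would, in place of code of your own. Each camera call takes 0.05 s, during which the arm holds its last target. There are 200 camera calls.

### The job

Set the length stop of the rail cutter to the notch nearest the upright steel index pin (they do not line up exactly): squeeze the stop's lever, keep it squeezed while you slide the stop along the toothed strip to that notch, then let go so that the nose drops fully in and the stop is locked. Never force the stop while its nose is caught, and leave the things lying around where they are.

Things in the scene. Friction and masses are not known exactly. Their poses are not given: they have to be found in the camera images.
- bed: Bed of the rail cutter, an aluminium bar 100 mm wide, 460 mm long, top at 30 mm, fixed to the bench. Origin on its underside; z up, y along the bed, which is the way the stop slides. The cutter head (130 mm tall) stands on its +y end, from y = 178 mm on. Towards -x of the bar lies a lower ledge for the work.
- strip_mid (a point): Nominal middle notch of the dark toothed strip (18 mm wide) along the bed; at its top face, 40 mm above the bench; axes as the bed. Notches 9 mm wide nominally at y = -40, 0, +40 mm from here; a 48 mm slot at -90 mm. The strip really sits anywhere within 13 mm of nominal along y, unmeasured: see or feel for the notch. The nose drops in within about 1.5 mm of a notch's centre.
- pin: Upright steel index pin, 8 mm thick, 24 mm tall; origin at its foot on the bed's top, axes as the bed. It stands in one of three holes 36 mm to the +x side of the strip's middle, at the nominal y of one of the three notches (flat black plugs fill the other two). The wanted notch is the one nearest it along y, at most 13 mm off.
- grip (a point): Middle of the stop's squeezed handle, 100 mm above the bench, axes as the bed. The handle rises to 125 mm: on the +y side a fixed black grip 12 mm thick, on the -y side the steel lever 10 mm thick, both 24 mm wide in x. Here they span 43 mm along y with the lever free (28 mm to -y, 15 mm to +y), 34 mm with the nose on top of the teeth, 30 mm squeezed (15 mm either side).
- plate (a point): Top edge of the stop's steel plate, at its +y face, 77 mm above the bench and 72 mm to the +y side of the grip point; 112 mm wide in x, 8 mm thick. It moves with the stop, whose body below the handle is 62 mm tall.
- stop (a joint): Travel of the stop along the bed in m, growing towards the bed's +y (to the cutter head). It starts in the long slot, within 6 mm of 0, and can go from -0.014 to 0.165. With the nose clear it slides at about 2.5 N of friction, with the nose riding on the teeth about 5 to 8 N.
- lever (a joint): Angle of the lever in rad: 0 free, nose fully down in a slot or notch; about 0.15 nose riding on the teeth; 0.22 squeezed to its stop, nose 3 mm clear. A spring opens it: at grip height 6 N to start, 11 N fully squeezed. So pushing the lever towards +y lifts the nose, while pushing the fixed grip towards -y leaves the nose free to drop in.
- nose: Square steel nose, 6 mm thick along y, 14 mm wide in x, at the end of the lever's low arm; origin at its centre, 50 mm to the -y side of the grip point. Seated, its centre is 37 mm above the bench; on the teeth 43 mm. It bends if loaded with more than 40 N.
- rail_piece: Bystander, to be left alone: piece of steel hat rail 160 x 36 x 7.5 mm lying flat; origin under its centre.
- screwdriver: Bystander, to be left alone: screwdriver with black handle, lying; origin under its middle.
- terminals: Bystander, to be left alone: row of five grey terminal blocks, 46 x 40 x 36 mm; origin under its centre.
- relay: Bystander, to be left alone: flat green relay module 75 x 90 x 24 mm; origin under its centre.
- contactor: Bystander, to be left alone: black contactor with white top, 70 x 45 x 64 mm; origin under its centre.
- tin: Bystander, to be left alone: open brass tin 84 mm across, 110 mm tall; origin under its centre.

How it is judged:
By the outcome, as a careful person would: the job done as asked, in the order asked, and still so for the second after the job is handed in, with the robot touching nothing.
It also fails if it takes over 40 s, if anything falls off the work surface, if the arm or the gripper's body presses on something with over 40 N, if the wrist force passes 120 N, or if a joint passes its speed limit or range.

## Working session

There is one attempt and no reset: what is moved stays moved. The work goes in short steps, Python scripts to look and compute and a tool call to move; the robot and the scene stay as the last step left them, time stands still between calls to the robot, and variables do not carry over. Pictures are saved under pics/ and viewed, at most 10 in all, crops included, and the job is handed in when it is done.

Besides the shell and the picture viewer there is one more tool, called after "Request:" as name(argument=value, ...) on one line, values as JSON. servo_tool: Moves the arm, as the interface text tells. Its arguments: {"type":"object","properties":{"motion":{"type":"array","items":{"type":"array","items":{"type":"array","items":{"type":"number","minimum":-1,"maximum":1}}}},"hand":{"type":"number"},"newtons":{"type":"number"}},"required":["motion"]}

```bash
ls; mkdir -p pics; cat > h.py <<'E'
import numpy as np, cv2, pickle
from bench import env, get_image
def snap(n,tag):
    d=get_image(n); pickle.dump(d,open(f'pics/{tag}.pkl','wb'))
    cv2.imwrite(f'pics/{tag}.png',d['image'][:,:,::-1]); return d
def load(tag): return pickle.load(open(f'pics/{tag}.pkl','rb'))
def px(d,P):
    c=np.linalg.inv(d['world_from_camera'])@np.r_[P,1]; return d['fx']*c[0]/c[2]+d['cx'],d['fy']*c[1]/c[2]+d['cy']
def ray(d,u,v,z):
    r=np.array([(u-d['cx'])/d['fx'],(v-d['cy'])/d['fy'],1]); T=d['world_from_camera']
    w=T[:3,:3]@r; o=T[:3,3]; return o+w*(z-o[2])/w[2]
def cloud(d):
    h,w=d['depth'].shape; v,u=np.mgrid[:h,:w]; z=d['depth']
    c=np.stack([(u-d['cx'])/d['fx']*z,(v-d['cy'])/d['fy']*z,z],-1); T=d['world_from_camera']
    return c@T[:3,:3].T+T[:3,3]
E
python3 - <<'E'
from h import *
a=snap('top','top0');b=snap('scene','sc0')
for d in(a,b): print(d['fx'],d['world_from_camera'].round(3).tolist())
s=env.get_state();print(s['ee_rot'],s['time_s'],s['opening'])
E
```

```text
pics
468.99042627224617 [[0.015, -0.998, 0.063, 0.465], [-1.0, -0.015, -0.0, 0.017], [0.001, -0.063, -0.998, 1.235], [0.0, 0.0, 0.0, 1.0]]
384.8010799357214 [[0.573, 0.463, -0.676, 1.216], [0.819, -0.345, 0.458, -0.44], [-0.022, -0.816, -0.577, 0.658], [0.0, 0.0, 0.0, 1.0]]
[ 9.83857713e-01  1.78951853e-01 -4.62215381e-05 -4.82779578e-04] 0.1 0.08505329394816098
```

View pics/top0.png

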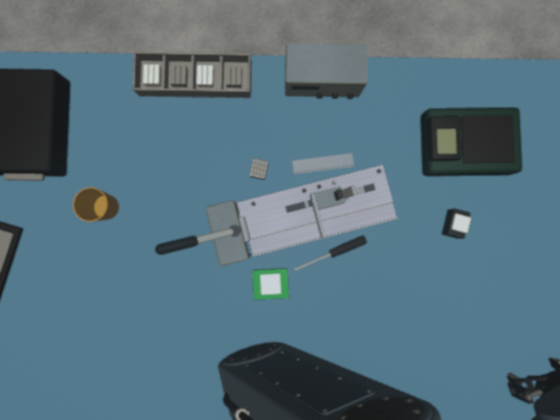

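View pics/sc0.png

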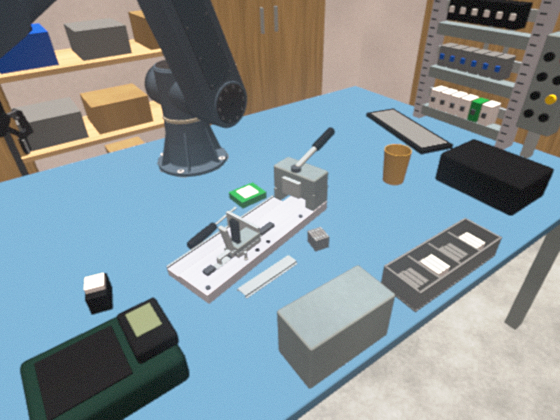

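```bash
python3 - <<'E'
from h import *
a=load('top0');b=load('sc0')
A=cv2.resize(a['image'][155:275,200:405,::-1],None,fx=3.9,fy=3.9,interpolation=cv2.INTER_CUBIC)
B=cv2.resize(b['image'][180:300,160:340,::-1],None,fx=4.4,fy=4.4,interpolation=cv2.INTER_CUBIC)
cv2.imwrite('pics/A.png',A);cv2.imwrite('pics/B.png',B)
P=cloud(a); m=(abs(P[...,2]-.030)<.004)&(a['image'].min(-1)>130)
m[:, :200]=0; m[:,400:]=0; m[:160]=0;m[270:]=0
q=np.argwhere(m)
pts=P[m][:,:2]; print(len(pts)); 
r=cv2.minAreaRect(pts.astype(np.float32));print(r)
# plate/handle heights
for lo,hi in((.07,.085),(.085,.13)):
    k=(P[...,2]>lo)&(P[...,2]<hi);k[:,:245]=0;k[:,400:]=0;k[:160]=0;k[260:]=0
    print(lo,k.sum(),P[k].mean(0),P[k].min(0),P[k].max(0))
E
```

```text
4350
((0.5759737491607666, -0.07381148636341095), (0.23726296424865723, 0.39095333218574524), 15.47665023803711)
0.07 201 [ 0.51883527 -0.08106007  0.07603617] [ 0.41030196 -0.1586176   0.07038249] [0.58155371 0.09492903 0.08477734]
0.085 280 [ 0.52160742 -0.051859    0.11297409] [ 0.40770332 -0.17162836  0.08524645] [0.58707946 0.09420052 0.12979   ]
```

View pics/A.png

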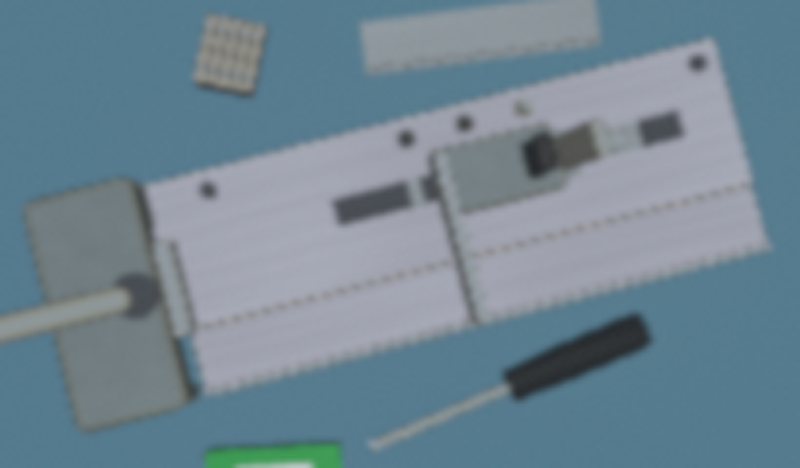

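View pics/B.png

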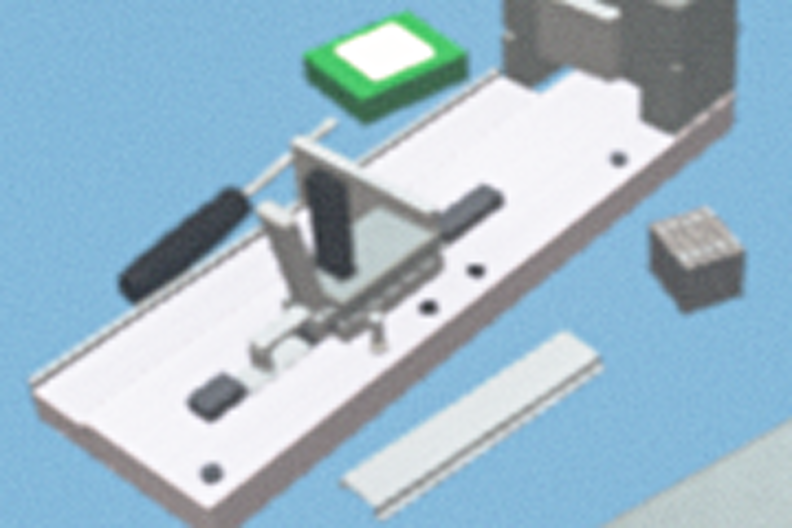

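```bash
python3 - <<'E'
from h import *
a=load('top0');f=lambda x,y,z:ray(a,200+(x+.5)/3.9-.5,155+(y+.5)/3.9-.5,z)
n={'plugL':(406,138,.03),'plugM':(464,123,.03),'pinTop':(521,106,.054),'stripA':(335,211,.04),'stripB':(680,124,.04),'notch':(418,190,.035),'slotEnd':(643,131,.04),'fixtop':(541,154,.125),'levertop':(575,146,.12),'platetopL':(441,155,.077),'platetopR':(478,320,.077),'scrL':(208,190,.03),'scrR':(697,62,.03),'bedTR':(714,40,.03),'bedBR':(768,248,.02)}
W={k:f(*v) for k,v in n.items()}
d=W['scrL']-W['scrR'];d/=np.linalg.norm(d);e=np.array([d[1],-d[0],0])
print(d,np.degrees(np.arctan2(d[1],d[0])))
o=W['plugM']
for k,p in W.items(): print(k,p.round(4),'x %.1f y %.1f'%(1e3*(p-o)@e+36,1e3*(p-o)@d))
# strip profile along image for notch edges
for y0 in np.arange(-.13,.08,.003):
    p=o+d*y0-e*.036;p[2]=.04;u,v=px(a,p);c=cv2.getRectSubPix(a['image'][:,:,1].astype(np.float32),(1,1),(u,v))[0,0]
    print('%d:%d'%(y0*1e3,c),end=' ')
E
```

```text
[-0.268851    0.96318178  0.        ] 105.59590629994585
plugL [ 0.5822 -0.0517  0.03  ] x 36.1 y 39.7
plugM [ 0.5928 -0.09    0.03  ] x 36.0 y 0.0
pinTop [ 0.6019 -0.1248  0.054 ] x 35.4 y -35.9
stripA [ 0.5326 -0.0053  0.04  ] x 0.8 y 97.8
stripB [ 0.5932 -0.2309  0.04  ] x -1.4 y -135.9
notch [ 0.5475 -0.0597  0.035 ] x 0.5 y 41.3
slotEnd [ 0.5883 -0.2066  0.04  ] x 0.3 y -111.1
fixtop [ 0.5645 -0.1287  0.125 ] x -1.7 y -29.6
levertop [ 0.5701 -0.1501  0.12  ] x -2.0 y -51.8
platetopL [ 0.5671 -0.0714  0.077 ] x 16.3 y 24.8
platetopR [ 0.4629 -0.0959  0.077 ] x -90.7 y 29.2
scrL [0.5457 0.0786 0.03  ] x 36.0 y 175.0
scrR [ 0.6358 -0.2442  0.03  ] x 36.0 y -160.1
bedTR [ 0.6507 -0.2554  0.03  ] x 47.3 y -174.9
bedBR [ 0.5135 -0.2937  0.02  ] x -95.1 y -174.9
-130:77 -127:77 -124:77 -121:77 -118:77 -114:77 -111:82 -108:109 -105:136 -102:145 -99:147 -96:150 -93:152 -90:150 -87:148 -84:149 -81:144 -78:123 -75:97 -72:85 -69:84 -66:84 -63:84 -60:84 -57:83 -54:78 -51:68 -48:60 -45:61 -42:59 -39:50 -36:43 -33:50 -30:81 -27:112 -24:126 -21:128 -18:128 -15:127 -12:128 -9:129 -6:129 -3:129 0:129 2:129 5:128 8:128 11:128 14:129 17:134 20:146 23:148 26:127 29:94 32:79 35:81 38:102 41:133 44:144 47:125 50:96 53:80 56:78 59:78 62:78 65:77 68:78 71:78 74:78 77:79
```

Request:
servo_tool(motion=[[[0.2, -0.092, 0, 0, 0, 0], [0.2, -0.092, 0, 0, 0, 0], [0.2, -0.092, 0, 0, 0, 0], [0.2, -0.092, 0, 0, 0, 0], [0.2, -0.092, 0, 0, 0, 0], [0.2, -0.092, 0, 0, 0, 0], [0.2, -0.092, 0, 0, 0, 0], [0.2, -0.092, 0, 0, 0, 0], [0.2, -0.092, 0, 0, 0, 0], [0.2, -0.092, 0, 0, 0, 0], [0.2, -0.092, 0, 0, 0, 0.056], [0, 0, 0, 0, 0, 0.056]]], hand=-1, newtons=30)

```text
time_s: 1.3
position: [0.5366, -0.167, 0.2388]
ee_rot: [0.991, 0.137, 0.0, -0.0]
ft_force: [-1.4, -1.0, 0.3]
opening: 0.0854
finger_force: 0.0
```

```bash
python3 - <<'E'
from h import *
d=snap('wrist','w1');print(d['fx'],d['cx'],d['cy'],d['world_from_camera'].round(3).tolist())
s=env.get_state();print(s['position'],s['ee_rot'],s['time_s'],s['ft_force'],s['joint_pos'])
cv2.imwrite('pics/w1.png',cv2.resize(d['image'][:,:,::-1],(800,600)))
E
```

```text
325.19226210127806 274.1197208270725 211.4734658208675 [[0.27, -0.925, -0.268, 0.604], [-0.963, -0.26, -0.074, -0.147], [-0.001, 0.278, -0.96, 0.374], [0.0, 0.0, 0.0, 1.0]]
[ 0.53530922 -0.16845159  0.23871156] [ 9.90851513e-01  1.34956031e-01 -2.84996412e-04 -2.59577746e-04] 1.35 [-0.82134719  0.71070669  0.42391037] [-3.87901285e-01  3.71908192e-01  1.62253090e+00  1.80778067e-04
  1.14790672e+00  9.12082594e-01]
```

View pics/w1.png

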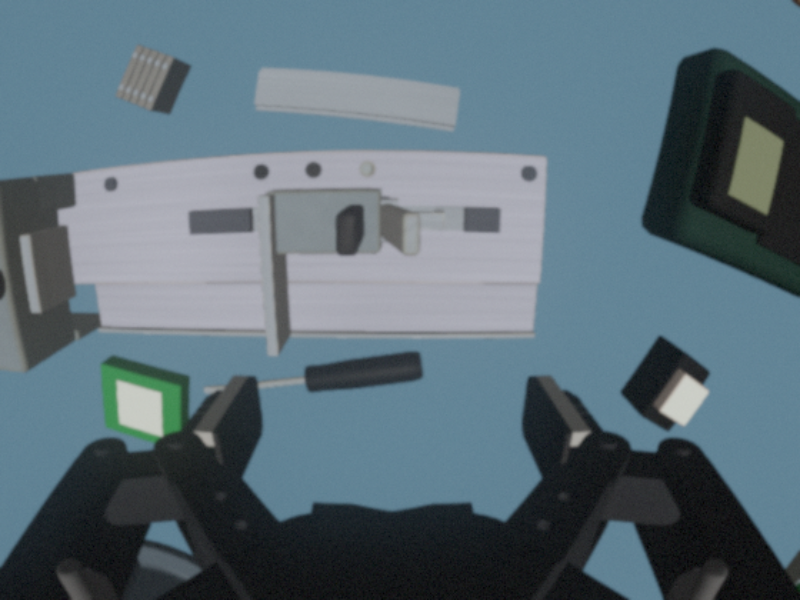

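```bash
cat >> h.py <<'E'
def fray(d,u,v,z):
    x,y=u-d['cx'],v-d['cy'];r=np.hypot(x,y);t=r/d['fx']
    w=d['world_from_camera'][:3,:3]@np.array([x/r*np.sin(t),y/r*np.sin(t),np.cos(t)]);o=d['world_from_camera'][:3,3]
    return o+w*(z-o[2])/w[2]
def fpx(d,P):
    c=np.linalg.inv(d['world_from_camera'])@np.r_[P,1];h=np.hypot(c[0],c[1]);r=d['fx']*np.arctan2(h,c[2])
    return d['cx']+r*c[0]/h,d['cy']+r*c[1]/h
dd=np.array([-0.2689,.9632,0]);ee=np.array([.9632,.2689,0])
def bed(p,o): return 1e3*(p-o)@ee+36,1e3*(p-o)@dd
E
python3 - <<'E'
from h import *
d=load('w1');k=1/1.4286
f=lambda x,y,z:fray(d,x*k,y*k,z)
o=f(313,169,.03);print(o)
n={'plugL':(261,171,.03),'pinfoot':(367,170,.03),'pintop':(367,170,.054),'scrL':(111,183,.03),'scrR':(529,173,.03),'stripA':(190,221,.04),'stripB':(499,219,.04),'slotEnd':(464,219,.04),'fixtop':(350,231,.125),'fixL':(339,231,.125),'fixR':(362,231,.125),'levtop':(411,232,.123),'plateTL':(262,195,.077),'plateBL':(270,354,.077)}
for q,v in n.items():
    p=f(*v);print(q,p.round(4),np.round(bed(p,o),1))
q=f(111,183,.03)-f(529,173,.03);print(q/np.linalg.norm(q))
def prof(y0,y1,z,x=0):
  for y in np.arange(y0,y1,2):
    p=o+dd*y/1e3+ee*(x-36)/1e3;p[2]=z;u,v=fpx(d,p);print('%d:%d'%(y,cv2.getRectSubPix(d['image'][:,:,1].astype(np.float32),(1,1),(u,v))[0,0]),end=' ')
  print()
prof(-130,-60,.04);prof(20,110,.04)
E
```

```text
[ 0.59065898 -0.0901978   0.03      ]
plugL [ 0.58   -0.0516  0.03  ] [36.1 40. ]
pinfoot [ 0.5999 -0.1291  0.03  ] [ 34.5 -40. ]
pintop [ 0.6002 -0.1304  0.054 ] [ 34.4 -41.3]
scrL [0.5442 0.0793 0.03  ] [ 36.8 175.8]
scrR [ 0.6332 -0.2457  0.03  ] [  35.2 -161.3]
stripA [ 0.5313 -0.0065  0.04  ] [ 1.3 96.6]
stripB [ 0.5929 -0.2313  0.04  ] [   0.2 -136.6]
slotEnd [ 0.5853 -0.2064  0.04  ] [  -0.4 -110.5]
fixtop [ 0.5669 -0.1339  0.125 ] [  1.4 -35.7]
fixL [ 0.5653 -0.1281  0.125 ] [  1.4 -29.7]
fixR [ 0.5686 -0.1401  0.125 ] [  1.3 -42.2]
levtop [ 0.575  -0.1659  0.123 ] [  0.5 -68.7]
plateTL [ 0.5682 -0.0691  0.077 ] [20.  26.3]
plateBL [ 0.461  -0.0974  0.077 ] [-90.9  27.9]
[-0.26430136  0.96444014  0.        ]
-130:94 -128:93 -126:94 -124:95 -122:92 -120:94 -118:94 -116:94 -114:94 -112:90 -110:122 -108:156 -106:158 -104:158 -102:159 -100:158 -98:159 -96:161 -94:163 -92:164 -90:164 -88:164 -86:162 -84:163 -82:164 -80:162 -78:150 -76:150 -74:159 -72:159 -70:157 -68:151 -66:125 -64:101 -62:97 
20:140 22:140 24:141 26:137 28:110 30:90 32:130 34:159 36:161 38:159 40:156 42:157 44:144 46:94 48:83 50:91 52:87 54:92 56:94 58:94 60:93 62:91 64:93 66:91 68:93 70:93 72:92 74:93 76:93 78:94 80:94 82:94 84:94 86:92 88:93 90:94 92:93 94:94 96:101 98:135 100:168 102:174 104:174 106:173 108:174
```

Request:
servo_tool(motion=[[[0.0985, -0.034, 0, 0, 0, 0], [0.0985, -0.034, 0, 0, 0, 0], [0, 0, 0, 0, 0, 0], [0, 0, 0, 0, 0, 0]]])

```text
time_s: 1.75
position: [0.568, -0.1471, 0.2389]
ee_rot: [0.991, 0.136, -0.0, -0.0]
ft_force: [0.4, -0.2, -0.7]
opening: 0.0853
finger_force: 0.0
```

```bash
python3 - <<'E'
from h import *
d=snap('wrist','w2')
s=env.get_state();print(s['position'],s['ee_rot'],s['time_s'])
cv2.imwrite('pics/w2.png',cv2.resize(d['image'][:,:,::-1],(800,600)))
E
```

```text
[ 0.56782652 -0.14723442  0.23904822] [ 9.90771467e-01  1.35542422e-01 -3.81508555e-04 -7.76133423e-05] 1.8
```

View pics/w2.png

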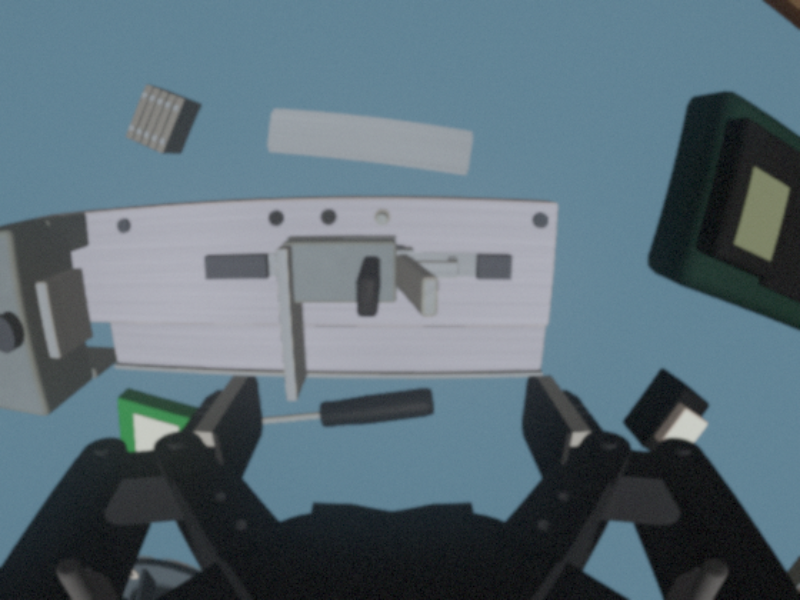

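```bash
python3 - <<'E'
from h import *
d=load('w2');k=1/1.4286
f=lambda x,y,z:fray(d,x*k,y*k,z)
o=f(328,216,.03);print(o)
n={'pinfoot':(382,216,.03),'slotEnd':(476,264,.04),'stripA':(206,266,.04),'stripB':(511,265,.04),'notchEdge':(269,266,.04),'fixTL':(361,270,.125),'fixBL':(359,315,.125),'fixBR':(377,315,.125),'levBR':(437,314,.122),'levTR':(436,275,.122),'plateTL':(276,245,.077),'plateBL':(288,400,.077),'TCP':None}
for q,v in n.items():
    p=f(*v) if v else env.get_state()['position'];p=np.array(p);p2=p.copy();p2[2]=o[2];print(q,p.round(4),np.round(bed(p2,o),1))
def prof(y0,y1,z,x=0):
  for y in np.arange(y0,y1,1):
    p=o+dd*y/1e3+ee*(x-36)/1e3;p[2]=z;u,v=fpx(d,p);print('%d:%d'%(y,cv2.getRectSubPix(d['image'][:,:,1].astype(np.float32),(1,1),(u,v))[0,0]),end=' ')
  print()
prof(-116,-100,.04);prof(40,54,.04)
print(bed(d['world_from_camera'][:3,3],o))
E
```

```text
[ 0.59060218 -0.09024166  0.03      ]
pinfoot [ 0.601  -0.1291  0.03  ] [ 35.6 -40.2]
slotEnd [ 0.587  -0.2053  0.04  ] [   1.6 -109.9]
stripA [ 0.5312 -0.0067  0.04  ] [ 1.3 96.5]
stripB [ 0.5938 -0.2314  0.04  ] [   1.1 -136.8]
notchEdge [ 0.5443 -0.0567  0.04  ] [ 0.4 44.7]
fixTL [ 0.5789 -0.1253  0.125 ] [ 15.3 -30.6]
fixBL [ 0.5535 -0.1308  0.125 ] [-10.7 -29. ]
fixBR [ 0.5562 -0.1405  0.125 ] [-10.6 -39.2]
levBR [ 0.565  -0.1735  0.122 ] [-11.  -73.4]
levTR [ 0.5867 -0.1663  0.122 ] [ 11.8 -72.2]
plateTL [ 0.5695 -0.0662  0.077 ] [22.1 28.8]
plateBL [ 0.4597 -0.097   0.077 ] [-91.9  28.7]
TCP [ 0.5678 -0.1472  0.239 ] [ -1.3 -48.8]
-116:94 -115:94 -114:93 -113:92 -112:90 -111:90 -110:109 -109:134 -108:149 -107:156 -106:158 -105:158 -104:159 -103:159 -102:159 -101:159 
40:159 41:159 42:158 43:156 44:149 45:128 46:99 47:84 48:85 49:89 50:90 51:92 52:92 53:92 
(np.float64(69.43373107886882), np.float64(-47.682317598297104))
```

Request:
servo_tool(motion=[[[0.005, -0.015, 0.149, 0, 0, 0], [0, 0, 0.149, 0, 0, 0], [0, 0, 0.149, 0, 0, 0], [0, 0, 0.149, 0, 0, 0], [0, 0, 0.149, 0, 0, 0], [0, 0, 0, 0, 0, 0], [0, 0, 0, 0, 0, 0]]])

```text
time_s: 2.5
position: [0.5685, -0.1441, 0.091]
ee_rot: [0.991, 0.135, -0.0, -0.0]
ft_force: [0.7, -0.2, 0.7]
opening: 0.0851
finger_force: 0.0
```

Request:
servo_tool(motion=[[[0, 0, 0, 0, 0, 0], [0, 0, 0, 0, 0, 0], [0, 0, 0, 0, 0, 0], [0, 0, 0, 0, 0, 0], [0, 0, 0, 0, 0, 0], [0, 0, 0, 0, 0, 0], [0, 0, 0, 0, 0, 0], [0, 0, 0, 0, 0, 0], [0, 0, 0, 0, 0, 0], [0, 0, 0, 0, 0, 0]]], hand=1, newtons=35)

```text
time_s: 3.5
position: [0.5695, -0.1438, 0.092]
ee_rot: [0.991, 0.136, 0.001, 0.001]
ft_force: [-2.6, 1.4, 10.3]
opening: 0.028
finger_force: 36.8
```

```bash
python3 - <<'E'
from h import *
d=snap('wrist','w3')
s=env.get_state();print(s['position'],s['ee_rot'],s['time_s'],s['ft_force'],s['opening'])
o=np.array([.5906,-.0902,0]);print(bed(np.array(s['position']),o))
cv2.imwrite('pics/w3.png',cv2.resize(d['image'][:,:,::-1],(800,600)))
E
```

```text
[ 0.56952336 -0.14372899  0.09201085] [9.90754523e-01 1.35660076e-01 1.17020874e-03 6.71045260e-04] 3.55 [-2.84963718  2.37865063 10.26533924] 0.027782755948977285
(np.float64(1.3050398310170337), np.float64(-45.89161297962645))
```

View pics/w3.png

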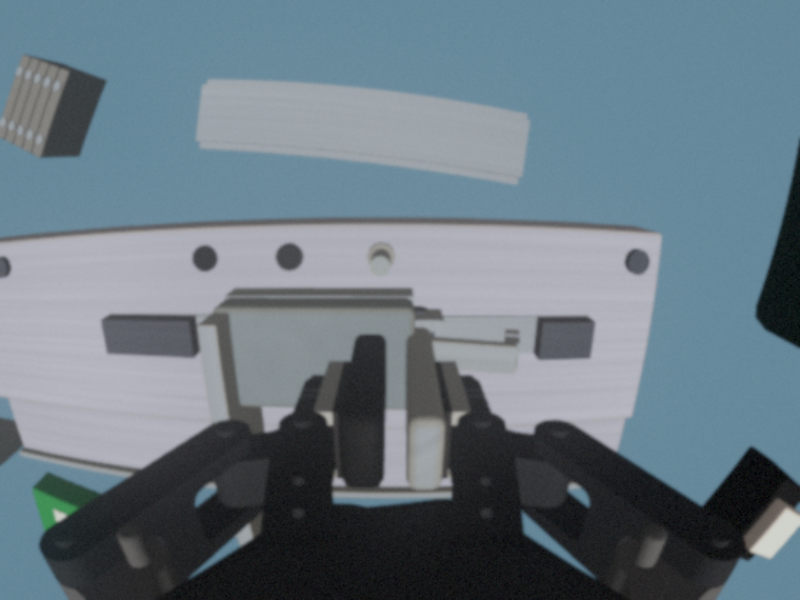

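Request:
servo_tool(motion=[[[0, -0.02, 0, 0, 0, 0], [0, -0.03, 0, 0, 0, 0], [0, -0.03, 0, 0, 0, 0], [0, -0.03, 0, 0, 0, 0], [0, -0.03, 0, 0, 0, 0], [0, -0.03, 0, 0, 0, 0], [0, -0.03, 0, 0, 0, 0], [0, -0.03, 0, 0, 0, 0], [0, -0.03, 0, 0, 0, 0], [0, -0.03, 0, 0, 0, 0], [0, -0.02, 0, 0, 0, 0], [0, 0, 0, 0, 0, 0]]])

```text
time_s: 4.75
position: [0.553, -0.0838, 0.092]
ee_rot: [0.991, 0.136, 0.001, 0.001]
ft_force: [-2.5, 1.6, 10.8]
opening: 0.0281
finger_force: 36.9
```

```bash
python3 - <<'E'
from h import *
d=snap('wrist','w4')
s=env.get_state();print(s['position'],s['ee_rot'],s['time_s'],s['ft_force'],s['opening'])
o=np.array([.5906,-.0902,0]);print(bed(np.array(s['position']),o))
cv2.imwrite('pics/w4.png',cv2.resize(d['image'][150:330,150:430,::-1],None,fx=2.8,fy=2.8,interpolation=cv2.INTER_CUBIC))
E
```

```text
[ 0.5529736  -0.08383958  0.09199065] [9.90749083e-01 1.35698553e-01 1.34566548e-03 5.88988950e-04] 4.8 [-2.4364741   2.48583982 11.34001275] 0.027715005273937905
(np.float64(1.4685668167287886), np.float64(16.244093194319834))
```

View pics/w4.png

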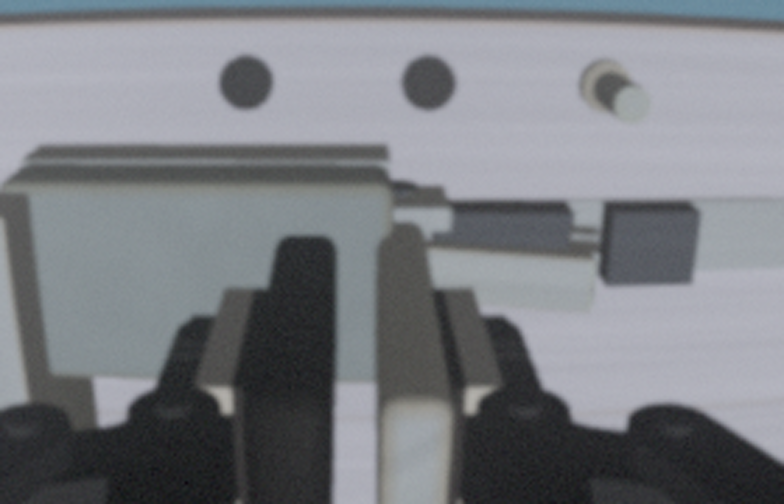

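```bash
python3 - <<'E'
from h import *
d=load('w4');I=d['image'][:,:,1].astype(np.float32)
f=lambda x,y,z:fray(d,150+(x+.5)/2.8-.5,150+(y+.5)/2.8-.5,z)
o=f(428,83,.03);print(o)
for q,v in {'plugL':(245,83,.03),'pinfoot':(602,83,.03),'pintop':(631,104,.054),'lt_top':(571,207,.04),'rt_top':(605,207,.04),'rt_topend':(697,207,.04),'lt_start':(450,207,.04),'nosearmR@45':(594,285,.045),'nosearmR@50':(594,285,.05)}.items(): print(q,np.round(bed(f(*v),f(428,83,v[2])*[1,1,0]+[0,0,v[2]]) if 0 else bed(f(*v)*[1,1,0],o*[1,1,0]),1))
print('cam',bed(d['world_from_camera'][:3,3]*[1,1,0],o*[1,1,0]),d['world_from_camera'][2,3])
for x in(4,6,8):
  print(x,end=' | ')
  for y in np.arange(-68,2,1.):
    p=o+dd*y/1e3+ee*(x-36)/1e3;p[2]=.04;u,v=fpx(d,p);print('%d:%d'%(y,cv2.getRectSubPix(I,(1,1),(u,v))[0,0]),end=' ')
  print()
E
```

```text
[ 0.59011698 -0.09060439  0.03      ]
plugL [36.1 40.4]
pinfoot [ 36.5 -39.7]
pintop [ 36.6 -39.1]
lt_top [ 10.4 -31.6]
rt_top [ 10.3 -39.5]
rt_topend [ 10.1 -61.9]
lt_start [10.5 -4.5]
nosearmR@45 [ -6.3 -37.2]
nosearmR@50 [ -4.2 -35.7]
cam (np.float64(72.0879838011424), np.float64(17.760558941129986)) 0.2273504970757436
4 | -68:164 -67:164 -66:163 -65:163 -64:158 -63:131 -62:98 -61:94 -60:91 -59:92 -58:90 -57:93 -56:92 -55:90 -54:91 -53:93 -52:95 -51:93 -50:92 -49:93 -48:89 -47:93 -46:91 -45:92 -44:92 -43:93 -42:85 -41:68 -40:69 -39:101 -38:120 -37:119 -36:118 -35:122 -34:127 -33:127 -32:110 -31:94 -30:89 -29:92 -28:91 -27:89 -26:93 -25:90 -24:92 -23:92 -22:89 -21:92 -20:91 -19:91 -18:91 -17:91 -16:90 -15:92 -14:90 -13:91 -12:90 -11:90 -10:91 -9:89 -8:91 -7:90 -6:90 -5:93 -4:98 -3:100 -2:97 -1:112 0:139 1:124 
6 | -68:163 -67:163 -66:163 -65:163 -64:157 -63:129 -62:98 -61:90 -60:91 -59:90 -58:91 -57:90 -56:90 -55:92 -54:91 -53:89 -52:92 -51:92 -50:92 -49:93 -48:94 -47:92 -46:93 -45:93 -44:92 -43:91 -42:82 -41:68 -40:70 -39:113 -38:142 -37:140 -36:136 -35:133 -34:131 -33:121 -32:98 -31:92 -30:92 -29:89 -28:91 -27:91 -26:91 -25:93 -24:92 -23:88 -22:91 -21:89 -20:88 -19:89 -18:91 -17:89 -16:90 -15:92 -14:91 -13:92 -12:91 -11:92 -10:92 -9:90 -8:90 -7:92 -6:94 -5:119 -4:150 -3:160 -2:159 -1:160 0:161 1:156 
8 | -68:164 -67:164 -66:163 -65:163 -64:158 -63:133 -62:99 -61:91 -60:92 -59:92 -58:90 -57:88 -56:89 -55:90 -54:88 -53:93 -52:89 -51:91 -50:90 -49:91 -48:89 -47:90 -46:89 -45:91 -44:92 -43:89 -42:81 -41:67 -40:69 -39:120 -38:157 -37:165 -36:164 -35:165 -34:164 -33:152 -32:112 -31:93 -30:91 -29:89 -28:90 -27:91 -26:91 -25:88 -24:90 -23:89 -22:90 -21:90 -20:89 -19:91 -18:88 -17:92 -16:91 -15:89 -14:91 -13:92 -12:90 -11:90 -10:90 -9:90 -8:91 -7:90 -6:96 -5:127 -4:156 -3:165 -2:165 -1:165 0:163 1:164
```

Request:
servo_tool(motion=[[[0, 0.01, 0, 0, 0, 0], [0, 0.01, 0, 0, 0, 0], [0, 0.005, 0, 0, 0, 0], [0, 0, 0, 0, 0, 0], [0, 0, 0, 0, 0, 0]]])

```text
time_s: 5.3
position: [0.5544, -0.089, 0.092]
ee_rot: [0.991, 0.136, 0.001, 0.001]
ft_force: [-2.0, 0.1, 11.2]
opening: 0.028
finger_force: 36.3
```

Request:
servo_tool(motion=[[[0, 0, 0, 0, 0, 0], [0, 0, 0, 0, 0, 0], [0, 0, 0, 0, 0, 0], [0, 0, 0, 0, 0, 0]]], hand=0.14)

```text
time_s: 5.7
position: [0.5542, -0.0892, 0.091]
ee_rot: [0.991, 0.136, 0.001, 0.001]
ft_force: [3.4, -4.9, 1.5]
opening: 0.0365
finger_force: 2.5
```

```bash
python3 - <<'E'
from h import *
d=snap('wrist','w5')
s=env.get_state();print(s['position'],s['time_s'],s['ft_force'],s['opening'],s['finger_force'])
o=np.array([.5906,-.0902,0]);print(bed(np.array(s['position']),o))
cv2.imwrite('pics/w5.png',cv2.resize(d['image'][150:330,150:430,::-1],None,fx=2.8,fy=2.8,interpolation=cv2.INTER_CUBIC))
E
```

```text
[ 0.55421011 -0.08925908  0.09097135] 5.75 [ 2.64177163 -4.51934141  2.05432055] 0.03688519362565785 2.5635815772693604
(np.float64(1.2022768193914501), np.float64(10.69153684725788))
```

View pics/w5.png

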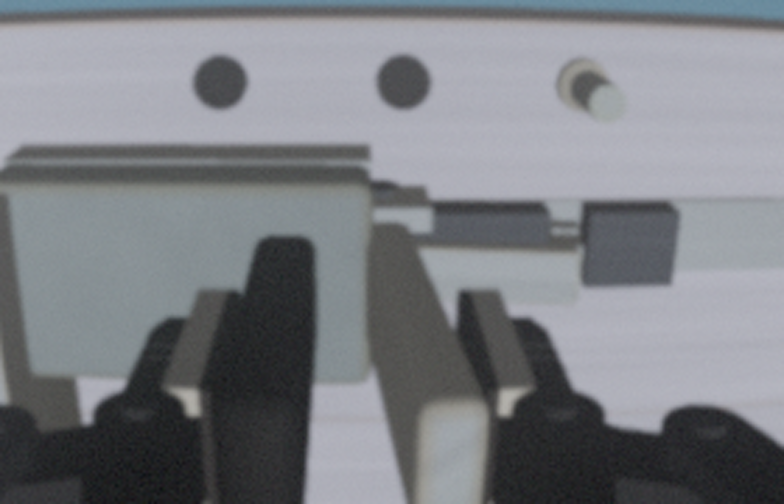

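Request:
servo_tool(motion=[[[0, 0, 0, 0, 0, 0], [0, 0, 0, 0, 0, 0], [0, 0, 0, 0, 0, 0], [0, 0, 0, 0, 0, 0]]], hand=-0.5)

```text
time_s: 6.15
position: [0.5532, -0.0884, 0.0903]
ee_rot: [0.991, 0.136, -0.0, -0.0]
ft_force: [-1.5, 0.1, -0.2]
opening: 0.0636
finger_force: 0.0
```

```bash
python3 - <<'E'
from h import *
d=snap('wrist','w6')
s=env.get_state();print(s['position'],s['time_s'],s['ft_force'],s['opening'],s['finger_force'])
cv2.imwrite('pics/w6.png',cv2.resize(d['image'][150:330,150:430,::-1],None,fx=2.8,fy=2.8,interpolation=cv2.INTER_CUBIC))
E
```

```text
[ 0.55327896 -0.08846901  0.09028849] 6.2 [0.08560528 1.11285021 0.30145531] 0.06398196386142731 0.0
```

View pics/w6.png

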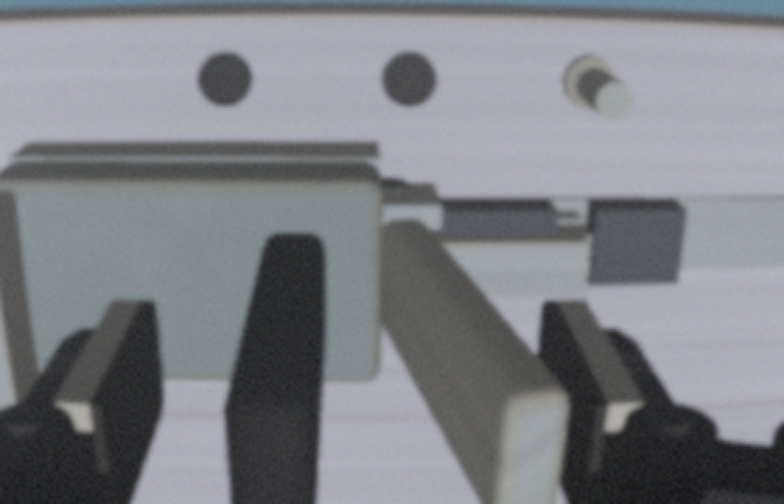

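```bash
python3 - <<'E'
from h import *
def F(t):
    d=load(t);return lambda x,y,z:fray(d,150+(x+.5)/2.8-.5,150+(y+.5)/2.8-.5,z)
for t,l,r in(('w4',(236,410),(455,402)),('w5',(206,410),(489,402)),('w6',(228,410),(568,394))):
    f=F(t);a=f(*l,.125);b=f(*r,.123);print(t,'span %.1f'%((a-b)@dd*1e3))
E
```

```text
w4 span 28.7
w5 span 36.9
w6 span 44.3
```

Request:
servo_tool(motion=[[[0, 0, 0, 0, 0, 0], [0, 0.02, 0, 0, 0, 0], [0, 0.01, 0, 0, 0, 0], [0, 0, -0.05, 0, 0, 0], [0, 0, -0.1, 0, 0, 0], [0, 0, -0.15, 0, 0, 0], [0, 0, -0.15, 0, 0, 0], [0, 0, -0.15, 0, 0, 0], [0, 0, -0.1, 0, 0, 0], [0, 0, 0, 0, 0, 0], [0, 0, 0, 0, 0, 0]]], hand=-1)

```text
time_s: 7.3
position: [0.5549, -0.0944, 0.2305]
ee_rot: [0.991, 0.135, 0.0, 0.0]
ft_force: [1.4, 0.1, -0.7]
opening: 0.0855
finger_force: 0.0
```

```bash
python3 - <<'E'
from h import *
d=snap('wrist','w7');I=d['image'].astype(int)
s=env.get_state();print(s['position'],s['time_s'],s['ft_force'],s['opening'])
# black grip and handle geometry from depth-free masks: profile along bed y at z=.124 through handle middle, w7 vs w2
for t in('w2','w7'):
    d=load(t);G=d['image'][:,:,1].astype(np.float32);o=np.array([.5906,-.0902,0]);print(t)
    for x in(-6,0,6):
        for y in np.arange(-85,50,2.):
            p=o+dd*y/1e3+ee*(x-36)/1e3;p[2]=.124;u,v=fpx(d,p);print('%d:%d'%(y,cv2.getRectSubPix(G,(1,1),(u,v))[0,0]),end=' ')
        print()
E
```

```text
[ 0.5545817  -0.09434664  0.22974924] 7.35 [-0.37613187 -0.4820187   0.9367542 ] 0.08529331068278954
w2
-85:171 -83:170 -81:171 -79:170 -77:170 -75:170 -73:157 -71:156 -69:159 -67:158 -65:149 -63:107 -61:116 -59:160 -57:169 -55:169 -53:169 -51:169 -49:169 -47:170 -45:168 -43:170 -41:165 -39:102 -37:64 -35:66 -33:67 -31:65 -29:69 -27:148 -25:169 -23:169 -21:169 -19:169 -17:170 -15:168 -13:170 -11:169 -9:169 -7:169 -5:169 -3:169 -1:168 1:168 3:148 5:92 7:86 9:89 11:127 13:160 15:160 17:164 19:169 21:169 23:169 25:171 27:168 29:170 31:170 33:171 35:171 37:171 39:171 41:171 43:172 45:172 47:171 49:173 
-85:171 -83:172 -81:171 -79:172 -77:170 -75:172 -73:162 -71:159 -69:162 -67:160 -65:147 -63:107 -61:99 -59:98 -57:100 -55:140 -53:169 -51:167 -49:135 -47:137 -45:138 -43:139 -41:129 -39:69 -37:63 -35:69 -33:67 -31:66 -29:61 -27:114 -25:139 -23:138 -21:138 -19:137 -17:141 -15:138 -13:139 -11:141 -9:141 -7:140 -5:141 -3:140 -1:138 1:140 3:141 5:140 7:134 9:100 11:140 13:161 15:161 17:158 19:169 21:170 23:171 25:171 27:171 29:172 31:171 33:173 35:173 37:172 39:172 41:172 43:172 45:172 47:174 
[... 1310 characters left out ...]
-11:156 -9:150 -7:115 -5:94 -3:94 -1:94 1:143 3:164 5:164 7:136 9:131 11:134 13:133 15:129 17:69 19:59 21:65 23:64 25:63 27:60 29:91 31:132 33:134 35:134 37:134 39:134 41:134 43:134 45:135 47:135 49:134 
-85:166 -83:167 -81:167 -79:167 -77:167 -75:168 -73:167 -71:166 -69:167 -67:165 -65:165 -63:165 -61:166 -59:165 -57:166 -55:167 -53:166 -51:165 -49:166 -47:165 -45:165 -43:165 -41:166 -39:166 -37:165 -35:165 -33:165 -31:166 -29:166 -27:164 -25:166 -23:165 -21:164 -19:163 -17:159 -15:146 -13:153 -11:155 -9:151 -7:113 -5:92 -3:90 -1:92 1:91 3:93 5:111 7:125 9:133 11:135 13:134 15:112 17:57 19:56 21:66 23:66 25:59 27:57 29:86 31:130 33:136 35:135 37:134 39:134 41:135 43:135 45:135 47:137 49:137
```

```bash
python3 -c "
from bench import env
print(env.close_job())"
```

```text
the job is handed in; nothing more can be done
None
```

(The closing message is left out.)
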